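# Put the cleaned microscope objectives away in their colour-coded storage cups

## Task

The microscope's four objectives have been cleaned and stand lens up on the black mat. Put each one away in the white tray, standing upright, lens up, inside the storage cup whose rim has the same colour as its ring. They are delicate: keep them upright and set them down gently, do not drop or topple one, and leave the sample jar and the slide box where they are.

Things in the scene. Friction and masses are not known exactly. Their poses are not given: they have to be found in the camera images.
- objective_red: microscope objective with a red ring, standing lens up on a black mat (3 mm thick): round, 48 mm tall, about 120 g. From below: brass thread 25 mm wide, 6 mm high; cylindrical metal barrel 34 mm wide from 6 to 34 mm up (grip here); cone to the lens. The red ring lies 28 to 38 mm up, on barrel edge and shoulder. Origin: centre of underside; z up through the lens.
- objective_yellow: microscope objective with a yellow ring, standing lens up on a black mat (3 mm thick): round, 54 mm tall, about 130 g. From below: brass thread 25 mm wide, 6 mm high; cylindrical metal barrel 33 mm wide from 6 to 34 mm up (grip here); cone to the lens. The yellow ring lies 28 to 38 mm up, on barrel edge and shoulder. Origin: centre of underside; z up through the lens.
- objective_green: microscope objective with a green ring, standing lens up on a black mat (3 mm thick): round, 60 mm tall, about 150 g. From below: brass thread 25 mm wide, 6 mm high; cylindrical metal barrel 32 mm wide from 6 to 34 mm up (grip here); cone to the lens. The green ring lies 28 to 38 mm up, on barrel edge and shoulder. Origin: centre of underside; z up through the lens.
- objective_blue: microscope objective with a blue ring, standing lens up on a black mat (3 mm thick): round, 66 mm tall, about 170 g. From below: brass thread 25 mm wide, 6 mm high; cylindrical metal barrel 31 mm wide from 6 to 34 mm up (grip here); cone to the lens. The blue ring lies 28 to 38 mm up, on barrel edge and shoulder. Origin: centre of underside; z up through the lens.
- cup_red: storage cup: low round black cup with a red rim, fixed with three others, 104 mm apart in a square, in a white tray (220 mm square, 18 mm high). Outside 62 mm wide, inside 50 mm; rim 14 mm and padded inner floor 4 mm above its underside, which is 5 mm above the bench. Origin: centre of underside; z up.
- cup_yellow: storage cup: low round black cup with a yellow rim, fixed with three others, 104 mm apart in a square, in a white tray (220 mm square, 18 mm high). Outside 62 mm wide, inside 50 mm; rim 14 mm and padded inner floor 4 mm above its underside, which is 5 mm above the bench. Origin: centre of underside; z up.
- cup_green: storage cup: low round black cup with a green rim, fixed with three others, 104 mm apart in a square, in a white tray (220 mm square, 18 mm high). Outside 62 mm wide, inside 50 mm; rim 14 mm and padded inner floor 4 mm above its underside, which is 5 mm above the bench. Origin: centre of underside; z up.
- cup_blue: storage cup: low round black cup with a blue rim, fixed with three others, 104 mm apart in a square, in a white tray (220 mm square, 18 mm high). Outside 62 mm wide, inside 50 mm; rim 14 mm and padded inner floor 4 mm above its underside, which is 5 mm above the bench. Origin: centre of underside; z up.
- jar: bystander: amber sample jar with a white cap, 40 mm in diameter, 70 mm tall, loose, stands on the bench between mat and tray. Origin: centre of its underside.
- slide_box: bystander: grey slide box with a white lid, 37 x 92 x 32 mm, loose, lies on the bench beyond the mat and the tray. Origin: centre of its underside; long side along its y.

How it is judged:
At the end, for the whole second after the job is handed in: Each of the four objectives stands on the inner floor of the cup of its own colour: centre within 12 mm of the cup's centre, underside 1 to 8 mm above the cup's underside, upright within 0.12 rad, released and at rest; the sample jar and the slide box are within 15 mm of where they were (horizontal distance between objective_red and cup_red below 0.012 m and z of objective_red in the frame of cup_red between 0.001 and 0.008 m and angle between each of objective_red, objective_yellow, objective_green, objective_blue's own z axis and vertical below 0.12 rad and linear speed of each of objective_red, objective_yellow, objective_green, objective_blue below 0.02 m/s and angular speed of each of objective_red, objective_yellow, objective_green, objective_blue below 0.2 rad/s and contact force between the fingers and objective_red below 0.1 N and horizontal distance between objective_yellow and cup_yellow below 0.012 m and z of objective_yellow in the frame of cup_yellow between 0.001 and 0.008 m and contact force between the fingers and objective_yellow below 0.1 N and horizontal distance between objective_green and cup_green below 0.012 m and z of objective_green in the frame of cup_green between 0.001 and 0.008 m and contact force between the fingers and objective_green below 0.1 N and horizontal distance between objective_blue and cup_blue below 0.012 m and z of objective_blue in the frame of cup_blue between 0.001 and 0.008 m and contact force between the fingers and objective_blue below 0.1 N and distance of each of jar, slide_box from where it was at the start of the episode below 0.015 m); the robot touches nothing.
It fails at once if an objective is dropped or knocked flying (faster than 0.5 m/s while not held: a free fall of 13 mm) ((linear speed of objective_red above 0.5 m/s and contact force between the fingers and objective_red below 0.05 N) or (linear speed of objective_yellow above 0.5 m/s and contact force between the fingers and objective_yellow below 0.05 N) or (linear speed of objective_green above 0.5 m/s and contact force between the fingers and objective_green below 0.05 N) or (linear speed of objective_blue above 0.5 m/s and contact force between the fingers and objective_blue below 0.05 N)).
It fails at once if an objective is tipped over (more than 45 degrees) (angle between any of objective_red, objective_yellow, objective_green, objective_blue's own z axis and vertical above 0.785 rad).
It fails at once if the sample jar is disturbed (moved more than 15 mm) (distance of jar from where it was at the start of the episode above 0.015 m).
It fails at once if the slide box is disturbed (moved more than 15 mm) (distance of slide_box from where it was at the start of the episode above 0.015 m).
It also fails if it takes over 106 s, if anything falls off the work surface, if the arm or the gripper's body presses on something with over 40 N, if the wrist force passes 120 N, or if a joint passes its speed limit or range.

## Robot

A 6-joint arm with a two-finger parallel gripper is mounted at the origin on the work surface. World frame = base frame: x ahead of the robot, y to its left, z up, the work surface at z = 0. Lengths are in m, angles in rad, forces in N, time in s.
With the tool pointing down it reaches from about 0.35 to 0.85 m from the base axis. Payload 8.1 kg.
Tool frame: the origin (TCP) lies on the centre line of the jaws, within the pads' length; the fingertips stand tips_ahead ahead of it and the grasp point (between the pads) lies 6 mm ahead of it (tips_ahead is the distance from the TCP to the fingertips, in m); z points along the fingers, y is the line along which they close (so a half turn about z gives the same grasp; the last joint's range is limited). The gripper opens to 85 mm and grips with 20 to 120 N. Pads are 22 mm wide; open, the fingers measure 114 mm over their backs; the gripper's body (76 mm by 85 mm) begins 54 mm behind the grasp point. The pads swing forward as they close: fully open they stand 13 mm farther back than shut.
Start: joints at [1.019, 0.13, 1.488, -0, 1.523, -0.085], TCP at [0.27, 0.536, 0.256] pointing down, gripper open.
Joint ranges: [-2.96, 2.96], [-0.89, 2.26], [0.02, 2.5], [-1.34, 4.48], [0, 2.73], [-2.66, 2.66]. Speed limits (rad/s): [2.39, 2.39, 2.79, 3.14, 3.14, 3.14].

## Interface

Orientations are given as a rotation vector (axis times angle).
In Python, from workcell import * gives the robot as it stands. The module is installed in compiled form; this text tells all that it offers.
- The arm moves only by the tool servo_tool, never from a script. Its argument "deltas" is a list that holds one entry, the list of rows, each a list of 6 numbers: the shift along the tool's x, y, z in fractions of the full range, 1 being 60 cm, then the turn, a rotation vector about the tool's x, y, z in a scale on which 1.0 is pi rad. In form: [[[dx, dy, dz, rx, ry, rz], ...]]. A call has 1 to 12 rows; each row is the pose to reach, as a shift and turn from the pose commanded when the call began, along the tool's axes at that moment; what a row does not reach only later rows make up. A row lasts 1/8 s, in which the tool goes at most 62.5 mm and 10.7 degrees, less where a joint would pass 70% of its speed; a pose out of reach is approached as far as the arm can. A shift or turn number past 1, either way, is cut back to 1. A call with a gripper value outside its range is refused whole. "gripper" is the finger opening in mm, from 0 to 85.4, set as the call begins (left out, the last holds). The fingers move at their own pace and stop on an object; the grip force is fixed at half the most. Time passes only in rows, so rows that repeat a pose let the fingers close. It gives the time, the measured TCP pose, the force, the opening and the grip force at its end, in the units of the state.
- sense(): the state, without advancing time (a new reading comes with each control period).
- grab_frame(name): name is "scene" or "top" or "wrist"; returns a dict with "frame" (420x560x3 uint8, red, green, blue), "intrinsics" (3x3 intrinsics, pixels), "dist_coeffs" ([k1, k2, p1, p2, k3] as OpenCV has them; the pictures are not rectified), "R" (3x3) and "t" (3): a world point X has camera coordinates R X + t. Camera axes: x right, y down, z forward; pixel columns grow to the right and rows downward; lengths in m; the calibration is good to about 2 mm. A picture is of the moment at which its call begins. There is no depth.
- close_job(): hands the job in; it is judged then, once.
The state is a dict: "time": time; "qpos": joint angles; "joint_velocities": joint speeds; "joint_efforts": joint torques, N m; "ee_pos": TCP position; "ee_rot": TCP orientation; "ft_force": force on the tool from outside, world axes, zero at the start; "torque": the same for the moment, N m; "gripper_width": finger opening in m; "grip_force": force on a finger pad.
Only numpy, scipy, OpenCV 4.12 (cv2) and the standard library are available. Lean on these libraries where they do the work, as an engineer would, in place of code of your own. Each camera call takes 0.05 s, during which the arm holds its last target. There are 200 camera calls.

## Working session

There is one attempt and no reset: what is moved stays moved. The work goes in short steps, Python scripts to look and compute and a tool call to move; the robot and the scene stay as the last step left them, time stands still between calls to the robot, and variables do not carry over. Pictures are saved under pics/ and viewed, at most 14 in all, crops included, and the job is handed in when it is done.

Besides the shell and the picture viewer there is one more tool, called as name(argument=value, ...) on one line, values as JSON. servo_tool: Moves the arm, as the interface text tells. Its arguments: {"type":"object","properties":{"deltas":{"type":"array"},"gripper":{"type":"number"}},"required":["deltas"]}

```bash
mkdir -p pics; cat > h.py <<'E'
from workcell import *
import numpy as np, cv2
from scipy.spatial.transform import Rotation as Ro
def snap(n,f,crop=None,s=1):
    g=grab_frame(n); im=g["frame"][:,:,::-1]
    if crop: a,b,c,d=crop; im=im[b:d,a:c]
    cv2.imwrite("pics/"+f,cv2.resize(im,None,fx=s,fy=s,interpolation=cv2.INTER_CUBIC)); return g
def world(g,px,z):
    u=cv2.undistortPoints(np.array([[px]],float),np.array(g["intrinsics"]),np.array(g["dist_coeffs"]))[0,0]
    R,t=np.array(g["R"]),np.array(g["t"]); c=-R.T@t; d=R.T@np.array([u[0],u[1],1]); return c+d*(z-c[2])/d[2]
E
python3 - <<'E'
from h import *
import pickle
for n in("top","scene"):
    g=snap(n,n+"0.png",s=1.4); pickle.dump(g,open(n+".pkl","wb"))
    print(n,-np.array(g["R"]).T@g["t"])
s=sense();print(s)
E
```

```text
top [0.48224792 0.02443609 0.93895675]
scene [1.25278515 0.1423962  0.56099604]
{'time': 0.1, 'qpos': array([ 1.01858889e+00,  1.31083768e-01,  1.48920535e+00, -1.08230277e-05,
        1.52300223e+00, -8.53911790e-02]), 'joint_velocities': array([ 6.49712140e-04, -2.23172614e-03, -2.04486458e-03, -1.19148559e-03,
        9.68657074e-05,  4.79664679e-04]), 'joint_efforts': array([ 1.46661543e-03, -5.70956576e+01, -5.01939154e+01, -2.27794017e-04,
        8.27780867e-03, -4.22086396e-05]), 'ee_pos': array([0.26975956, 0.53541437, 0.25533121]), 'ee_rot': array([-7.26511521e-01, -3.05589569e+00,  2.53875923e-03]), 'ft_force': array([-1.04387618,  0.61391856, -0.25871472]), 'torque': array([ 0.01750895,  0.017373  , -0.01713861]), 'grip_force': 0.0, 'gripper_width': 0.08522553015993052}
```

View pics/top0.png

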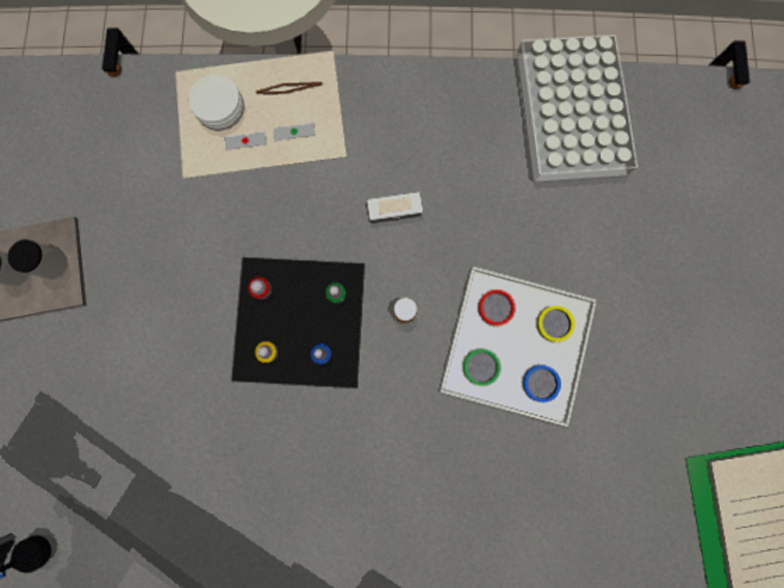

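View pics/scene0.png

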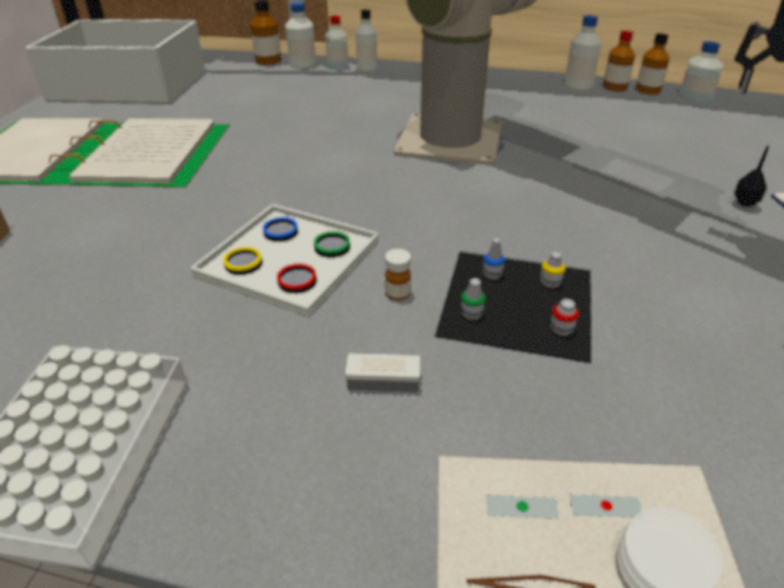

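```bash
cat > det.py <<'E'
from h import *
H={"red":[(0,8),(172,180)],"yellow":[(22,34)],"green":[(50,85)],"blue":[(100,125)]}
def det(g,roi,z,minarea=15):
    hsv=cv2.cvtColor(g["frame"],cv2.COLOR_RGB2HSV); out={}
    for c,rs in H.items():
        m=sum(cv2.inRange(hsv,(a,110,60),(b,255,255)) for a,b in rs)
        k=np.zeros_like(m); a,b,cc,d=roi; k[b:d,a:cc]=m[b:d,a:cc]
        p=cv2.findNonZero(k)
        if p is None: continue
        (n,l,st,_)=cv2.connectedComponentsWithStats(cv2.dilate(k,np.ones((3,3))))
        i=1+np.argmax(st[1:,4]); k[l!=i]=0
        h=cv2.convexHull(cv2.findNonZero(k)); M=cv2.moments(h)
        if M["m00"]<minarea: continue
        px=(M["m10"]/M["m00"],M["m01"]/M["m00"]); out[c]=(np.round(px,1),M["m00"],np.round(world(g,px,z)*1000,1))
    return out
E
python3 - <<'E'
from det import *
import pickle
t=pickle.load(open("top.pkl","rb")); s=pickle.load(open("scene.pkl","rb"))
A=det(t,(166,184,262,278),.036);B=det(t,(310,185,430,310),.019)
C=det(s,(310,165,430,260),.035);D=det(s,(135,145,275,225),.019)
for n,X in zip(("obj top","cup top","obj scene","cup scene"),(A,B,C,D)):
    print(n); [print(' ',c,*v) for c,v in X.items()]
print("jar",world(t,(405/1.4,309/1.4),.07),"box",world(t,(395/1.4,207/1.4),.032))
E
```

```text
obj top
  red [184.5 205. ] 173.5 [602.5 244.1  36. ]
  yellow [189.4 251.1] 178.0 [495.8 227.5  36. ]
  green [239.3 208.5] 141.0 [596.6 115.6  36. ]
  blue [228.6 252.2] 154.5 [495.1 137.   36. ]
cup top
  red [354.5 219.3] 501.0 [ 578.1 -155.7   19. ]
  yellow [396.9 230.8] 517.5 [ 552.7 -256.2   19. ]
  green [343.6 261.9] 487.5 [ 477.8 -129.7   19. ]
  blue [386.8 273.6] 524.5 [ 452.4 -230.7   19. ]
obj scene
  red [403.4 223.3] 184.5 [607.8 242.4  35. ]
  yellow [394.8 191.2] 126.5 [504.9 225.3  35. ]
  green [337.5 212.5] 130.5 [602.  113.9  35. ]
  blue [352.5 185.5] 88.0 [503.5 135.3  35. ]
cup scene
  red [211.4 197.3] 395.0 [ 588.4 -155.6   19. ]
  yellow [172.8 184.8] 367.0 [ 563.  -255.6   19. ]
  green [236.5 173.2] 272.5 [ 489.  -130.2   19. ]
  blue [199.8 162.6] 259.0 [ 464.4 -229.5   19. ]
jar [ 5.66988804e-01 -1.26756988e-04  7.00000000e-02] box [0.7450778  0.01839727 0.032     ]
```

The rows are not in the units I measure in: shifts go in shares of 60 cm and turns go in shares of pi rad. I convert before sending: -0.468 rad / 3.1416 = -0.149.

servo_tool(deltas=[[[0, 0, 0, 0, 0, -0.0382], [0, 0, 0, 0, 0, -0.0764], [0, 0, 0, 0, 0, -0.1146], [0, 0, 0, 0, 0, -0.149], [0, 0, 0, 0, 0, -0.149]]], gripper=60)

```text
time: 0.72
ee_pos: [0.2699, 0.5356, 0.2558]
ee_rot: [0.001, -3.141, 0.001]
ft_force: [-0.0, 0.4, 0.3]
gripper_width: 0.0601
grip_force: 0.0
```

In the tool's units: -355 mm / 600 = -0.5917, -278 mm / 600 = -0.4633.

servo_tool(deltas=[[[-0.0333, -0.0417, 0, 0, 0, 0], [-0.0833, -0.1083, 0, 0, 0, 0], [-0.1417, -0.1833, 0, 0, 0, 0], [-0.2, -0.2583, 0, 0, 0, 0], [-0.2583, -0.3333, 0, 0, 0, 0], [-0.3167, -0.4083, 0, 0, 0, 0], [-0.375, -0.4833, 0, 0, 0, 0], [-0.425, -0.55, 0, 0, 0, 0], [-0.4633, -0.5917, 0, 0, 0, 0], [-0.4633, -0.5917, 0, 0, 0, 0], [-0.4633, -0.5917, 0, 0, 0, 0]]])

```text
time: 2.1
ee_pos: [0.548, 0.1815, 0.256]
ee_rot: [-0.001, -3.141, -0.0]
ft_force: [0.9, 0.5, -0.5]
gripper_width: 0.0599
grip_force: 0.0
```

```bash
python3 - <<'E'
from det import *
g=snap("wrist","w1.png",s=1.4); print(sense()["ee_pos"], -np.array(g["R"]).T@g["t"])
for z in (.036,):
  [print(c,*v) for c,v in det(g,(0,0,560,420),z).items()]
E
```

```text
[0.54785174 0.18188068 0.25611952] [0.46596266 0.18024359 0.37583864]
red [339.  234.3] 793.5 [605.1 243.2  36. ]
yellow [327.8 132.6] 976.0 [498.3 226.5  36. ]
green [218.4 229. ] 681.5 [598.8 114.2  36. ]
blue [234.  131.4] 850.0 [497.1 135.3  36. ]
```

View pics/w1.png

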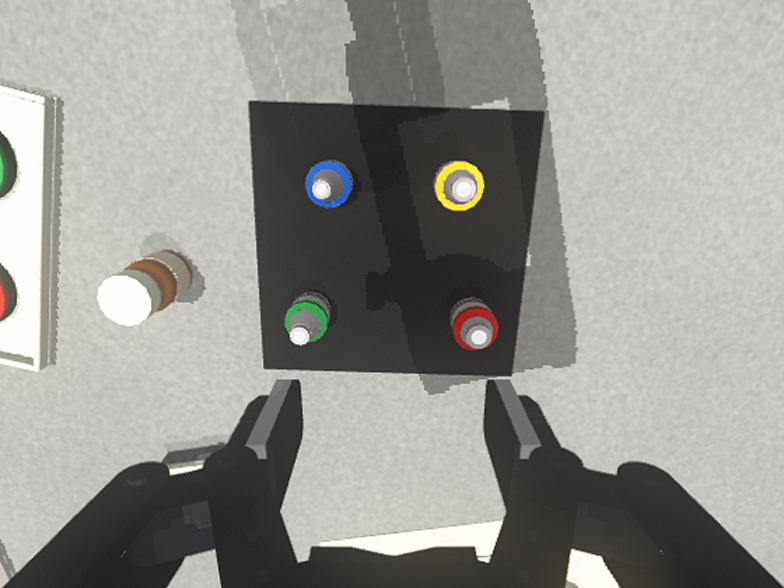

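```bash
python3 - <<'E'
from det import *
g=grab_frame("wrist")
for z in (.26,.25,.24,.23,.22,.21):
  print(z,world(g,(301/1.4,380/1.4),z)*1000,world(g,(485/1.4,380/1.4),z)*1000)
E
```

```text
0.26 [528.46220269 155.74925394 260.        ] [528.47654924 205.76879186 260.        ]
0.25 [533.87057037 153.6101142  250.        ] [533.88615436 207.94399438 250.        ]
0.24 [539.27893805 151.47097446 240.        ] [539.29575947 210.11919691 240.        ]
0.23 [544.68730574 149.33183472 230.        ] [544.70536459 212.29439944 230.        ]
0.22 [550.09567342 147.19269499 220.        ] [550.11496971 214.46960197 220.        ]
0.21 [555.5040411  145.05355525 210.        ] [555.52457483 216.6448045  210.        ]
```

In the tool's units: 220 mm / 600 = 0.3667, 217 mm / 600 = 0.3617.

servo_tool(deltas=[[[0.0333, 0.03, 0, 0, 0, 0], [0.0833, 0.075, 0.0333, 0, 0, 0], [0.0833, 0.075, 0.1, 0, 0, 0], [0.0833, 0.075, 0.1667, 0, 0, 0], [0.0833, 0.075, 0.225, 0, 0, 0], [0.0833, 0.075, 0.275, 0, 0, 0], [0.0833, 0.075, 0.3083, 0, 0, 0], [0.0833, 0.075, 0.3333, 0, 0, 0], [0.0833, 0.075, 0.35, 0, 0, 0], [0.0833, 0.075, 0.3617, 0, 0, 0], [0.0833, 0.075, 0.3667, 0, 0, 0], [0.0833, 0.075, 0.3667, 0, 0, 0]]])

```text
time: 3.7
ee_pos: [0.4986, 0.2261, 0.0365]
ee_rot: [-0.002, 3.141, 0.0]
ft_force: [-0.7, 0.3, 0.1]
gripper_width: 0.0596
grip_force: 0.0
```

```bash
python3 - <<'E'
from det import *
snap("wrist","w2.png",s=1.4);print(sense()["ee_pos"])
E
```

```text
[0.49873996 0.22617039 0.03674767]
```

View pics/w2.png

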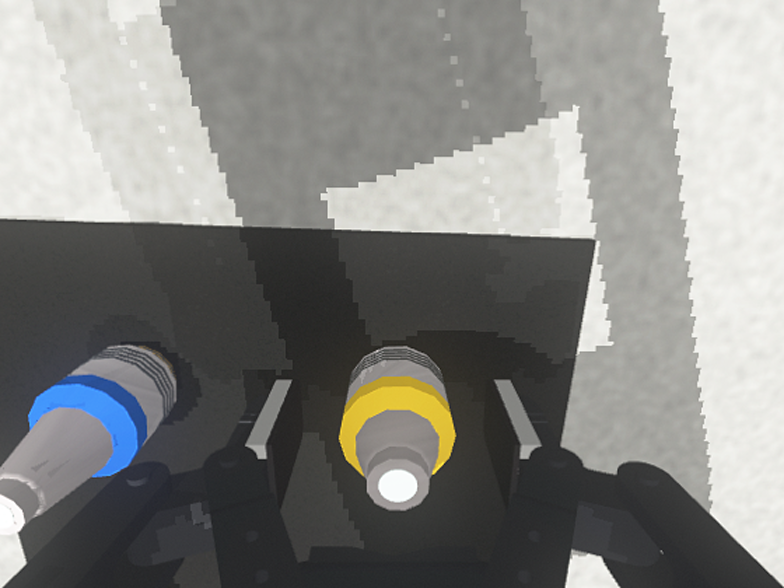

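servo_tool(deltas=[[[0, 0, 0, 0, 0, 0], [0, 0, 0, 0, 0, 0], [0, 0, 0, 0, 0, 0], [0, 0, 0, 0, 0, 0], [0, 0, 0, 0, 0, 0], [0, 0, 0, 0, 0, 0], [0, 0, 0, 0, 0, 0], [0, 0, 0, 0, 0, 0]]], gripper=25)

```text
time: 4.75
ee_pos: [0.499, 0.2263, 0.0371]
ee_rot: [-0.002, 3.14, 0.001]
ft_force: [-0.6, -0.1, 6.5]
gripper_width: 0.0313
grip_force: 59.5
```

```bash
python3 - <<'E'
from det import *
g=snap("wrist","w3.png",s=1.4);print(sense()["ee_pos"],sense()["gripper_width"])
E
```

```text
[0.49898528 0.22629745 0.03706363] 0.03125540556638036
```

View pics/w3.png

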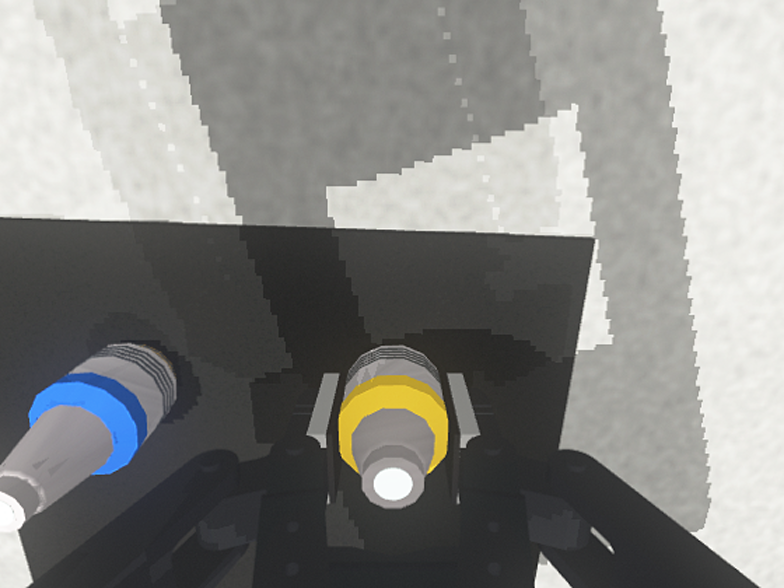

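In the tool's units: -245 mm / 600 = -0.4083, -110 mm / 600 = -0.1833.

servo_tool(deltas=[[[0, 0, -0.005, 0, 0, 0], [0, 0, -0.02, 0, 0, 0], [0, 0, -0.05, 0, 0, 0], [0, -0.0083, -0.0867, 0, 0, 0], [-0.0033, -0.03, -0.125, 0, 0, 0], [-0.0067, -0.0667, -0.1583, 0, 0, 0], [-0.0133, -0.1167, -0.1833, 0, 0, 0], [-0.02, -0.175, -0.1967, 0, 0, 0], [-0.0267, -0.2333, -0.2, 0, 0, 0], [-0.0333, -0.2917, -0.2, 0, 0, 0], [-0.04, -0.35, -0.2, 0, 0, 0], [-0.0467, -0.4083, -0.2, 0, 0, 0]]])

```text
time: 6.3
ee_pos: [0.527, -0.02, 0.1578]
ee_rot: [-0.002, 3.14, -0.0]
ft_force: [-0.1, -0.3, -0.7]
gripper_width: 0.0312
grip_force: 59.5
```

In the tool's units: -238 mm / 600 = -0.3967, -235 mm / 600 = -0.3917.

servo_tool(deltas=[[[-0.0083, -0.0583, 0, 0, 0, 0], [-0.015, -0.1167, 0, 0, 0, 0], [-0.0217, -0.175, 0, 0, 0, 0], [-0.0283, -0.2333, 0, 0, 0, 0], [-0.035, -0.2917, 0, 0, 0, 0], [-0.0417, -0.3417, 0, 0, 0, 0], [-0.045, -0.375, 0, 0, 0, 0], [-0.0467, -0.3917, 0, 0, 0, 0], [-0.0467, -0.3967, 0, 0, 0, 0], [-0.0467, -0.3967, 0, 0, 0, 0], [-0.0467, -0.3967, 0, 0, 0, 0]]])

```text
time: 7.68
ee_pos: [0.555, -0.256, 0.1563]
ee_rot: [0.003, -3.141, -0.0]
ft_force: [0.4, -0.3, -1.6]
gripper_width: 0.0311
grip_force: 59.6
```

```bash
python3 - <<'E'
from det import *
g=snap("wrist","w4.png",s=1.4);s=sense();print(s["ee_pos"],s["ee_rot"],s["gripper_width"])
[print(c,*v) for c,v in det(g,(0,0,560,245),.019).items()]
E
```

```text
[ 0.55500107 -0.25606876  0.1562413 ] [ 3.18713571e-03 -3.14144390e+00 -3.89421281e-04] 0.03112107874247375
red [403.2 225.4] 2691.0 [ 570.4 -158.2   19. ]
yellow [278.1 206.2] 4633.5 [ 554.3 -258.9   19. ]
green [454.  106.7] 5847.5 [ 478.8 -131.8   19. ]
blue [315.2  67.3] 6585.0 [ 452.9 -233.1   19. ]
```

View pics/w4.png

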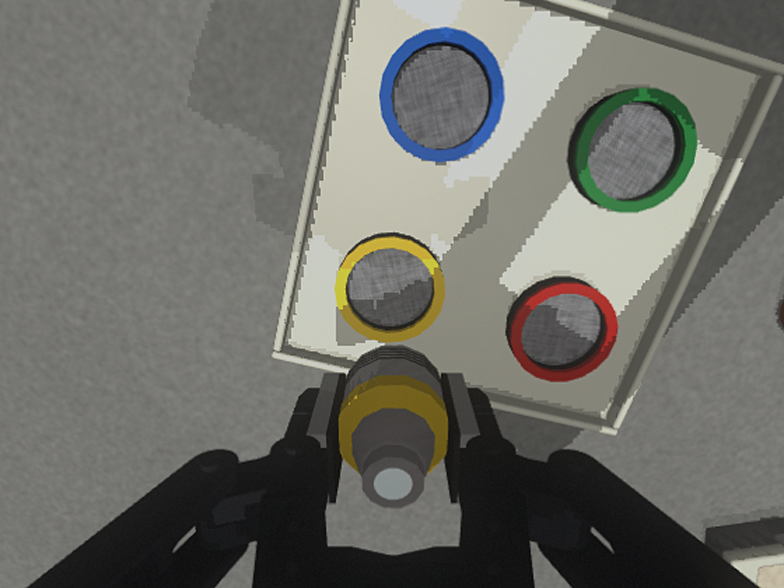

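In the tool's units: 112 mm / 600 = 0.1867, 110 mm / 600 = 0.1833.

servo_tool(deltas=[[[0, -0.0017, 0.0167, 0, 0, 0], [0, -0.0033, 0.05, 0, 0, 0], [0, -0.0033, 0.0867, 0, 0, 0], [0, -0.0033, 0.12, 0, 0, 0], [0, -0.0033, 0.1467, 0, 0, 0], [0, -0.0033, 0.1633, 0, 0, 0], [0, -0.0033, 0.1733, 0, 0, 0], [0, -0.0033, 0.18, 0, 0, 0], [0, -0.0033, 0.1833, 0, 0, 0], [0, -0.0033, 0.185, 0, 0, 0], [0, -0.0033, 0.1867, 0, 0, 0], [0, -0.0033, 0.1867, 0, 0, 0]]])

```text
time: 9.22
ee_pos: [0.555, -0.2589, 0.0444]
ee_rot: [-0.002, 3.141, -0.0]
ft_force: [-0.1, 0.6, -1.6]
gripper_width: 0.0309
grip_force: 59.6
```

servo_tool(deltas=[[[0, 0, 0.0008, 0, 0, 0], [0, 0, 0.0017, 0, 0, 0], [0, 0, 0.0017, 0, 0, 0]]])

```text
time: 9.6
ee_pos: [0.5551, -0.2589, 0.0435]
ee_rot: [-0.002, 3.141, -0.0]
ft_force: [1.2, 0.5, 0.4]
gripper_width: 0.0314
grip_force: 60.1
```

```bash
python3 - <<'E'
from det import *
g=snap("wrist","w5.png",(150,180,450,420),2.4)
E
```

```text
(no output)
```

View pics/w5.png

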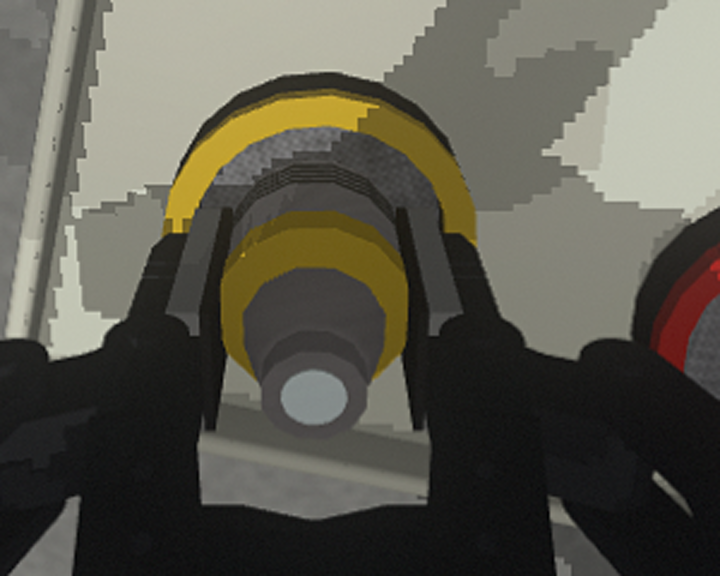

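In the tool's units: -150 mm / 600 = -0.25, -130 mm / 600 = -0.2167.

servo_tool(deltas=[[[0, 0, 0, 0, 0, 0], [0, 0, 0, 0, 0, 0], [0, 0, 0, 0, 0, 0], [0, 0, 0, 0, 0, 0], [0, 0, -0.0083, 0, 0, 0], [0, 0, -0.0333, 0, 0, 0], [0, 0, -0.075, 0, 0, 0], [0, 0, -0.125, 0, 0, 0], [0, 0, -0.175, 0, 0, 0], [0, 0, -0.2167, 0, 0, 0], [0, 0, -0.25, 0, 0, 0], [0, 0, -0.25, 0, 0, 0]]], gripper=60)

```text
time: 11.15
ee_pos: [0.5561, -0.2595, 0.1961]
ee_rot: [-0.002, 3.138, -0.004]
ft_force: [0.0, -0.3, 0.0]
gripper_width: 0.0597
grip_force: 0.0
```

```bash
python3 - <<'E'
from det import *
g=snap("wrist","w6.png",s=1.4);s=sense();print(s["ee_pos"])
[print(c,*v) for c,v in det(g,(0,0,560,420),.019).items()]
E
```

```text
[ 0.55537247 -0.25905915  0.19415945]
red [392.2 218.1] 3325.0 [ 580.2 -157.9   19. ]
yellow [282.9 190.9] 3602.5 [ 554.5 -258.8   19. ]
green [436.2 103.2] 4438.5 [ 478.9 -131.9   19. ]
blue [315.3  69.1] 4897.5 [ 453.1 -233.1   19. ]
```

View pics/w6.png

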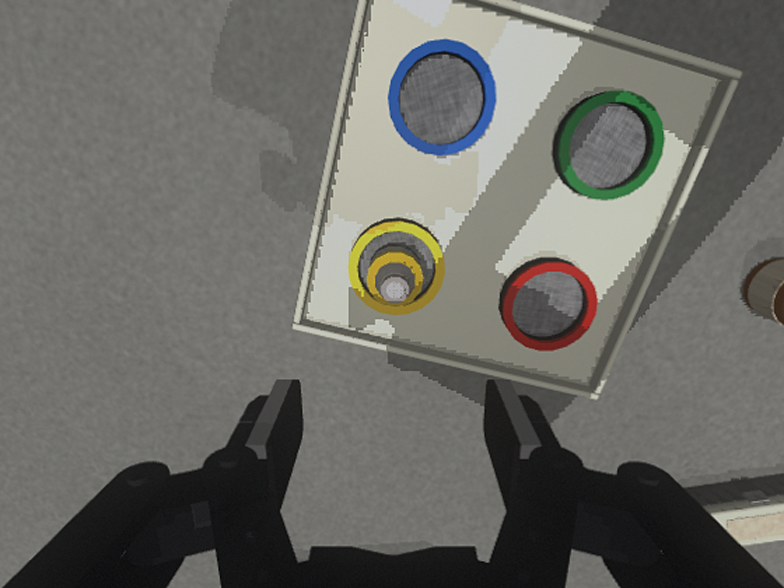

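In the tool's units: 470 mm / 600 = 0.7833, 435 mm / 600 = 0.725.

servo_tool(deltas=[[[0, 0.0167, 0, 0, 0, 0], [-0.005, 0.0583, 0, 0, 0, 0], [-0.0133, 0.125, 0, 0, 0, 0], [-0.02, 0.2, 0, 0, 0, 0], [-0.0267, 0.275, 0, 0, 0, 0], [-0.0333, 0.35, 0, 0, 0, 0], [-0.0417, 0.425, 0, 0, 0, 0], [-0.0483, 0.5, 0, 0, 0, 0], [-0.0567, 0.575, 0, 0, 0, 0], [-0.0633, 0.65, 0, 0, 0, 0], [-0.0717, 0.725, 0, 0, 0, 0], [-0.0767, 0.7833, 0, 0, 0, 0]]])

```text
time: 12.7
ee_pos: [0.5991, 0.2135, 0.1915]
ee_rot: [0.004, -3.139, 0.001]
ft_force: [1.3, -0.2, -0.1]
gripper_width: 0.0599
grip_force: 0.0
```

In the tool's units: 157 mm / 600 = 0.2617, 153 mm / 600 = 0.255.

servo_tool(deltas=[[[-0.0033, 0.0367, 0, 0, 0, 0], [-0.005, 0.0533, 0.0167, 0, 0, 0], [-0.005, 0.0533, 0.05, 0, 0, 0], [-0.005, 0.0533, 0.1, 0, 0, 0], [-0.005, 0.0533, 0.15, 0, 0, 0], [-0.005, 0.0533, 0.1917, 0, 0, 0], [-0.005, 0.0533, 0.2217, 0, 0, 0], [-0.005, 0.0533, 0.2417, 0, 0, 0], [-0.005, 0.0533, 0.255, 0, 0, 0], [-0.005, 0.0533, 0.2617, 0, 0, 0], [-0.005, 0.0533, 0.2617, 0, 0, 0]]])

```text
time: 14.08
ee_pos: [0.6036, 0.2434, 0.0366]
ee_rot: [-0.002, 3.141, 0.0]
ft_force: [-0.0, -0.5, -0.8]
gripper_width: 0.06
grip_force: 0.0
```

```bash
python3 - <<'E'
from det import *
g=grab_frame("wrist");s=sense();print(s["ee_pos"],s["ee_rot"])
[print(c,*v) for c,v in det(g,(180,180,400,420),.036).items()]
E
```

```text
[0.6037895  0.24342942 0.03695977] [-2.06861557e-03  3.14060383e+00  4.64212181e-04]
red [282.5 308.1] 5032.5 [603.6 243.   36. ]
```

servo_tool(deltas=[[[0, 0, 0, 0, 0, 0], [0, 0, 0, 0, 0, 0], [0, 0, 0, 0, 0, 0], [0, 0, 0, 0, 0, 0], [0, 0, 0, 0, 0, 0], [0, 0, 0, 0, 0, 0], [0, 0, 0, 0, 0, 0]]], gripper=25)

```text
time: 15.0
ee_pos: [0.604, 0.2435, 0.0373]
ee_rot: [-0.002, 3.14, 0.001]
ft_force: [-0.0, 0.3, 5.9]
gripper_width: 0.0323
grip_force: 59.6
```

servo_tool(deltas=[[[0, 0, -0.005, 0, 0, 0], [0, 0, -0.02, 0, 0, 0], [0, 0, -0.05, 0, 0, 0], [0, -0.0083, -0.0867, 0, 0, 0], [0.0017, -0.03, -0.125, 0, 0, 0], [0.005, -0.0667, -0.1583, 0, 0, 0], [0.0083, -0.1167, -0.1833, 0, 0, 0], [0.0117, -0.175, -0.1967, 0, 0, 0], [0.015, -0.2333, -0.2, 0, 0, 0], [0.0183, -0.2917, -0.2, 0, 0, 0], [0.0217, -0.35, -0.2, 0, 0, 0], [0.025, -0.4083, -0.2, 0, 0, 0]]])

```text
time: 16.5
ee_pos: [0.589, -0.0033, 0.1585]
ee_rot: [-0.002, 3.139, -0.0]
ft_force: [0.7, 0.2, -0.8]
gripper_width: 0.0324
grip_force: 59.6
```

In the tool's units: -156 mm / 600 = -0.26, -148 mm / 600 = -0.2467.

servo_tool(deltas=[[[0.0033, -0.0583, 0, 0, 0, 0], [0.0067, -0.1167, 0, 0, 0, 0], [0.01, -0.175, 0, 0, 0, 0], [0.0133, -0.22, 0, 0, 0, 0], [0.015, -0.2467, 0, 0, 0, 0], [0.015, -0.26, 0, 0, 0, 0], [0.015, -0.26, 0, 0, 0, 0], [0.015, -0.26, 0, 0, 0, 0]]])

```text
time: 17.5
ee_pos: [0.5799, -0.1569, 0.1563]
ee_rot: [0.003, -3.142, -0.001]
ft_force: [-0.1, 0.2, -1.4]
gripper_width: 0.0324
grip_force: 59.6
```

```bash
python3 - <<'E'
from det import *
g=snap("wrist","w7.png",s=1.4);s=sense();print(s["ee_pos"],s["ee_rot"],s["gripper_width"])
[print(c,*v) for c,v in det(g,(0,0,560,245),.019).items()]
E
```

```text
[ 0.57992201 -0.15690056  0.15625969] [ 3.39311741e-03 -3.14143665e+00 -4.59326347e-04] 0.032280538296256885
red [280.3 207.1] 4581.5 [ 580.  -158.1   19. ]
yellow [148.8 174.6] 5012.0 [ 553.9 -259.    19. ]
green [317.5  68.3] 6480.5 [ 478.6 -132.4   19. ]
blue [169.7  35.1] 6034.0 [ 457.6 -233.3   19. ]
```

View pics/w7.png

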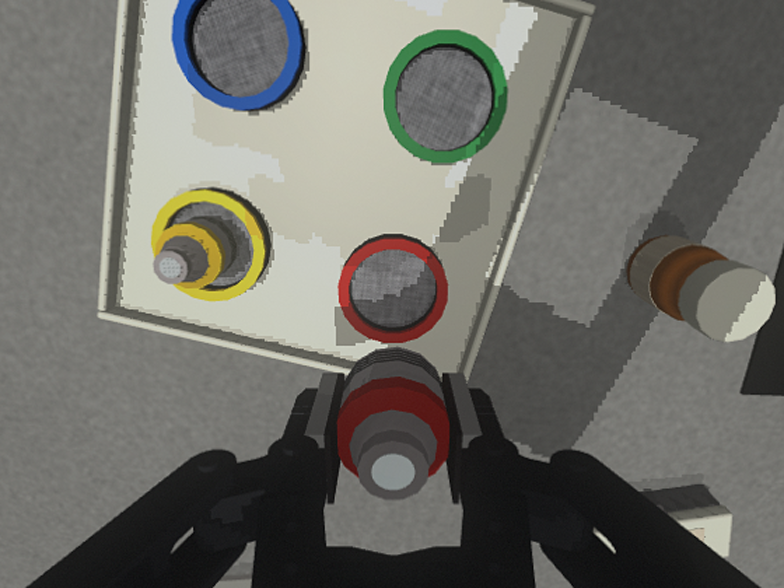

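Red is held upright (ring at about 392,420) and lined up with the red cup (392,289).

In the tool's units: 113 mm / 600 = 0.1883, 111.5 mm / 600 = 0.1858.

servo_tool(deltas=[[[0, -0.0017, 0.0167, 0, 0, 0], [0, -0.0017, 0.05, 0, 0, 0], [0, -0.0017, 0.0867, 0, 0, 0], [0, -0.0017, 0.12, 0, 0, 0], [0, -0.0017, 0.1467, 0, 0, 0], [0, -0.0017, 0.1633, 0, 0, 0], [0, -0.0017, 0.1733, 0, 0, 0], [0, -0.0017, 0.18, 0, 0, 0], [0, -0.0017, 0.1833, 0, 0, 0], [0, -0.0017, 0.1858, 0, 0, 0], [0, -0.0017, 0.1883, 0, 0, 0], [0, -0.0017, 0.1883, 0, 0, 0]]])

```text
time: 19.05
ee_pos: [0.58, -0.1589, 0.0435]
ee_rot: [-0.002, 3.141, -0.0]
ft_force: [-0.4, -0.2, -0.4]
gripper_width: 0.0322
grip_force: 59.6
```

In the tool's units: -150 mm / 600 = -0.25, -130 mm / 600 = -0.2167.

servo_tool(deltas=[[[0, 0, 0, 0, 0, 0], [0, 0, 0, 0, 0, 0], [0, 0, 0, 0, 0, 0], [0, 0, 0, 0, 0, 0], [0, 0, -0.0083, 0, 0, 0], [0, 0, -0.0333, 0, 0, 0], [0, 0, -0.075, 0, 0, 0], [0, 0, -0.125, 0, 0, 0], [0, 0, -0.175, 0, 0, 0], [0, 0.0083, -0.2167, 0, 0, 0], [-0.0017, 0.0333, -0.25, 0, 0, 0], [-0.0067, 0.0833, -0.25, 0, 0, 0]]], gripper=60)

```text
time: 20.55
ee_pos: [0.5851, -0.1088, 0.1967]
ee_rot: [0.0, 3.137, -0.002]
ft_force: [-0.0, 0.4, 0.3]
gripper_width: 0.0598
grip_force: 0.0
```

In the tool's units: 223 mm / 600 = 0.3717, 215 mm / 600 = 0.3583.

servo_tool(deltas=[[[-0.005, 0.0667, 0, 0, 0, 0], [-0.01, 0.1333, 0, 0, 0, 0], [-0.015, 0.2, 0, 0, 0, 0], [-0.02, 0.2667, 0, 0, 0, 0], [-0.0233, 0.325, 0, 0, 0, 0], [-0.025, 0.3583, 0, 0, 0, 0], [-0.025, 0.3717, 0.0167, 0, 0, 0], [-0.025, 0.3717, 0.05, 0, 0, 0], [-0.025, 0.3717, 0.0917, 0, 0, 0], [-0.025, 0.3717, 0.1333, 0, 0, 0], [-0.025, 0.3717, 0.1333, 0, 0, 0]]])

```text
time: 21.92
ee_pos: [0.5957, 0.1126, 0.109]
ee_rot: [-0.0, -3.134, 0.002]
ft_force: [-1.1, -0.2, 0.8]
gripper_width: 0.0599
grip_force: 0.0
```

```bash
python3 - <<'E'
from det import *
g=grab_frame("wrist");s=sense();print(s["ee_pos"],s["ee_rot"])
[print(c,*v) for c,v in det(g,(150,150,420,420),.036).items()]
t=grab_frame("top");B=det(t,(310,185,430,310),.019);[print(c,*v) for c,v in B.items()]
E
```

```text
[0.59706002 0.11292472 0.11113471] [-2.25722955e-04 -3.13753488e+00  1.01768025e-03]
green [285.3 243.3] 2049.0 [598.1 114.3  36. ]
red [354.5 219.3] 501.0 [ 578.1 -155.7   19. ]
yellow [396.8 230.7] 518.5 [ 552.8 -256.2   19. ]
green [343.6 261.9] 488.0 [ 477.8 -129.7   19. ]
blue [386.8 273.6] 523.0 [ 452.4 -230.6   19. ]
```

In the tool's units: 76.5 mm / 600 = 0.1275, 75 mm / 600 = 0.125.

servo_tool(deltas=[[[0, 0.0017, 0.025, 0, 0, 0], [0, 0.0017, 0.055, 0, 0, 0], [0, 0.0017, 0.0833, 0, 0, 0], [0, 0.0017, 0.105, 0, 0, 0], [0, 0.0017, 0.1183, 0, 0, 0], [0, 0.0017, 0.125, 0, 0, 0], [0, 0.0017, 0.1275, 0, 0, 0], [0, 0.0017, 0.1275, 0, 0, 0]]])

```text
time: 23.02
ee_pos: [0.5989, 0.1153, 0.0372]
ee_rot: [-0.002, 3.141, 0.0]
ft_force: [0.2, 0.6, 0.7]
gripper_width: 0.06
grip_force: 0.0
```

servo_tool(deltas=[[[0, 0, 0, 0, 0, 0], [0, 0, 0, 0, 0, 0], [0, 0, 0, 0, 0, 0], [0, 0, 0, 0, 0, 0], [0, 0, 0, 0, 0, 0], [0, 0, 0, 0, 0, 0], [0, 0, 0, 0, 0, 0]]], gripper=25)

```text
time: 23.9
ee_pos: [0.5991, 0.1153, 0.0375]
ee_rot: [-0.002, 3.14, 0.0]
ft_force: [-0.1, 0.1, 5.3]
gripper_width: 0.0301
grip_force: 59.4
```

In the tool's units: -194 mm / 600 = -0.3233, -120 mm / 600 = -0.2.

servo_tool(deltas=[[[0, 0, -0.005, 0, 0, 0], [0, 0, -0.02, 0, 0, 0], [0, 0, -0.05, 0, 0, 0], [0, 0, -0.0867, 0, 0, 0], [0.0033, -0.0083, -0.125, 0, 0, 0], [0.0133, -0.0283, -0.1583, 0, 0, 0], [0.03, -0.0617, -0.1833, 0, 0, 0], [0.0533, -0.1083, -0.1967, 0, 0, 0], [0.0783, -0.1617, -0.2, 0, 0, 0], [0.105, -0.2167, -0.2, 0, 0, 0], [0.1317, -0.27, -0.2, 0, 0, 0], [0.1567, -0.3233, -0.2, 0, 0, 0]]])

```text
time: 25.4
ee_pos: [0.5045, -0.0799, 0.1583]
ee_rot: [-0.002, 3.14, -0.001]
ft_force: [1.1, 0.0, -1.2]
gripper_width: 0.0302
grip_force: 59.4
```

In the tool's units: -53 mm / 600 = -0.0883, -44 mm / 600 = -0.0733.

servo_tool(deltas=[[[0.0217, -0.045, 0, 0, 0, 0], [0.0367, -0.0733, 0, 0, 0, 0], [0.0433, -0.0883, 0, 0, 0, 0], [0.0433, -0.0883, 0, 0, 0, 0], [0.0433, -0.0883, 0, 0, 0, 0]]])

```text
time: 26.02
ee_pos: [0.4792, -0.1314, 0.1571]
ee_rot: [-0.003, 3.141, 0.0]
ft_force: [-0.1, -0.1, -1.1]
gripper_width: 0.0302
grip_force: 59.4
```

```bash
python3 - <<'E'
from det import *
g=snap("wrist","w8.png",s=1.4);s=sense();print(s["ee_pos"],s["ee_rot"],s["gripper_width"])
[print(c,*v) for c,v in det(g,(0,0,560,245),.019).items()]
E
```

```text
[ 0.47912445 -0.13128736  0.15693475] [-3.03547904e-03  3.14139590e+00  3.29649318e-04] 0.030383998980402303
green [280.3 206.7] 4460.5 [ 479.3 -132.6   19. ]
blue [148.8 174.6] 4937.0 [ 453.4 -233.8   19. ]
```

View pics/w8.png

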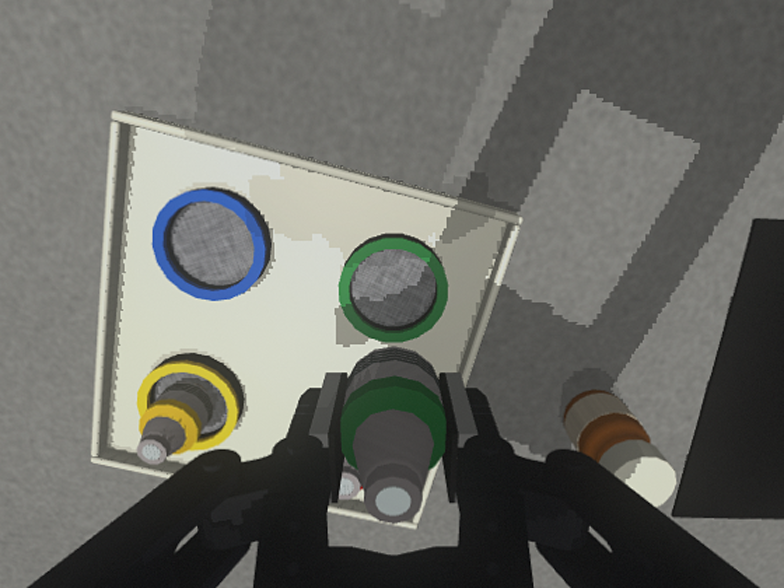

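Green is held upright and lined up with the green cup (393,288); the red lens tip (347,485) is visible behind it in its cup.

In the tool's units: 113 mm / 600 = 0.1883, 111.5 mm / 600 = 0.1858.

servo_tool(deltas=[[[0, -0.0017, 0.0167, 0, 0, 0], [0, -0.0017, 0.05, 0, 0, 0], [0, -0.0017, 0.0867, 0, 0, 0], [0, -0.0017, 0.12, 0, 0, 0], [0, -0.0017, 0.1467, 0, 0, 0], [0, -0.0017, 0.1633, 0, 0, 0], [0, -0.0017, 0.1733, 0, 0, 0], [0, -0.0017, 0.18, 0, 0, 0], [0, -0.0017, 0.1833, 0, 0, 0], [0, -0.0017, 0.1858, 0, 0, 0], [0, -0.0017, 0.1883, 0, 0, 0], [0, -0.0017, 0.1883, 0, 0, 0]]])

```text
time: 27.58
ee_pos: [0.4788, -0.1329, 0.0438]
ee_rot: [0.002, -3.142, -0.0]
ft_force: [0.8, 0.5, -1.4]
gripper_width: 0.03
grip_force: 59.4
```

In the tool's units: -150 mm / 600 = -0.25, -130 mm / 600 = -0.2167.

servo_tool(deltas=[[[0, 0, 0.0008, 0, 0, 0], [0, 0, 0.0008, 0, 0, 0], [0, 0, 0.0008, 0, 0, 0], [0, 0, 0.0008, 0, 0, 0], [0, 0, -0.0083, 0, 0, 0], [0, 0, -0.0333, 0, 0, 0], [0, 0, -0.075, 0, 0, 0], [0, 0, -0.125, 0, 0, 0], [0, 0, -0.175, 0, 0, 0], [0, 0.0083, -0.2167, 0, 0, 0], [-0.0017, 0.0333, -0.25, 0, 0, 0], [-0.0067, 0.0833, -0.25, 0, 0, 0]]], gripper=60)

```text
time: 29.08
ee_pos: [0.4842, -0.0835, 0.1976]
ee_rot: [0.001, 3.136, -0.003]
ft_force: [0.7, 0.6, -0.7]
gripper_width: 0.06
grip_force: 0.0
```

In the tool's units: 218 mm / 600 = 0.3633, 212 mm / 600 = 0.3533.

servo_tool(deltas=[[[-0.005, 0.0667, 0, 0, 0, 0], [-0.01, 0.1333, 0, 0, 0, 0], [-0.015, 0.2, 0, 0, 0, 0], [-0.02, 0.2667, 0, 0, 0, 0], [-0.0233, 0.325, 0, 0, 0, 0], [-0.0233, 0.3533, 0, 0, 0, 0], [-0.0233, 0.3633, 0.0167, 0, 0, 0], [-0.0233, 0.3633, 0.05, 0, 0, 0], [-0.0233, 0.3633, 0.0917, 0, 0, 0], [-0.0233, 0.3633, 0.125, 0, 0, 0], [-0.0233, 0.3633, 0.1333, 0, 0, 0], [-0.0233, 0.3633, 0.1333, 0, 0, 0]]])

```text
time: 30.58
ee_pos: [0.4964, 0.1345, 0.1137]
ee_rot: [0.001, -3.141, 0.0]
ft_force: [0.5, 0.2, 0.4]
gripper_width: 0.0597
grip_force: 0.0
```

```bash
python3 - <<'E'
from det import *
g=grab_frame("wrist");s=sense();print(s["ee_pos"],s["ee_rot"])
[print(c,*v) for c,v in det(g,(150,150,420,420),.036).items()]
E
```

```text
[0.49688903 0.13471413 0.11439852] [-9.71883436e-04  3.14092619e+00  8.48116772e-06]
blue [284.2 236.1] 1892.5 [496.4 135.6  36. ]
```

In the tool's units: 77.5 mm / 600 = 0.1292, 76 mm / 600 = 0.1267.

servo_tool(deltas=[[[0, 0.0017, 0.025, 0, 0, 0], [0, 0.0017, 0.055, 0, 0, 0], [0, 0.0017, 0.0833, 0, 0, 0], [0, 0.0017, 0.105, 0, 0, 0], [0, 0.0017, 0.1183, 0, 0, 0], [0, 0.0017, 0.1267, 0, 0, 0], [0, 0.0017, 0.1292, 0, 0, 0], [0, 0.0017, 0.1292, 0, 0, 0]]])

```text
time: 31.62
ee_pos: [0.4968, 0.1361, 0.0366]
ee_rot: [-0.002, 3.141, 0.0]
ft_force: [1.3, -0.6, 0.2]
gripper_width: 0.0602
grip_force: 0.0
```

servo_tool(deltas=[[[0, 0, 0, 0, 0, 0], [0, 0, 0, 0, 0, 0], [0, 0, 0, 0, 0, 0], [0, 0, 0, 0, 0, 0], [0, 0, 0, 0, 0, 0], [0, 0, 0, 0, 0, 0], [0, 0, 0, 0, 0, 0]]], gripper=25)

```text
time: 32.5
ee_pos: [0.4971, 0.1362, 0.037]
ee_rot: [-0.002, 3.14, 0.0]
ft_force: [-0.9, 0.1, 4.8]
gripper_width: 0.0295
grip_force: 59.3
```

servo_tool(deltas=[[[0, 0, -0.005, 0, 0, 0], [0, 0, -0.02, 0, 0, 0], [0, 0, -0.05, 0, 0, 0], [0, -0.0083, -0.0867, 0, 0, 0], [0.0033, -0.03, -0.125, 0, 0, 0], [0.0083, -0.0667, -0.1583, 0, 0, 0], [0.0133, -0.1167, -0.1833, 0, 0, 0], [0.02, -0.175, -0.1967, 0, 0, 0], [0.0267, -0.2333, -0.2, 0, 0, 0], [0.0333, -0.2917, -0.2, 0, 0, 0], [0.0417, -0.35, -0.2, 0, 0, 0], [0.0483, -0.4083, -0.2, 0, 0, 0]]])

```text
time: 34.0
ee_pos: [0.4678, -0.1102, 0.1578]
ee_rot: [-0.002, 3.14, -0.001]
ft_force: [0.4, -0.3, -1.1]
gripper_width: 0.0294
grip_force: 59.3
```

servo_tool(deltas=[[[0.0067, -0.0583, 0, 0, 0, 0], [0.0133, -0.1167, 0, 0, 0, 0], [0.02, -0.1667, 0, 0, 0, 0], [0.025, -0.195, 0, 0, 0, 0], [0.025, -0.2067, 0, 0, 0, 0], [0.025, -0.2067, 0, 0, 0, 0], [0.025, -0.2067, 0, 0, 0, 0]]])

```text
time: 34.88
ee_pos: [0.4531, -0.2321, 0.1563]
ee_rot: [0.003, -3.141, -0.001]
ft_force: [-0.9, 0.2, -0.7]
gripper_width: 0.0295
grip_force: 59.3
```

```bash
python3 - <<'E'
from det import *
g=snap("wrist","w9.png",s=1.4);s=sense();print(s["ee_pos"],s["ee_rot"],s["gripper_width"])
[print(c,*v) for c,v in det(g,(0,0,560,245),.019).items()]
E
```

```text
[ 0.45311921 -0.23207857  0.15625823] [ 3.54486837e-03 -3.14153151e+00 -5.13299948e-04] 0.029115527647924185
green [405.9 226.6] 2461.0 [ 469.5 -131.9   19. ]
blue [280.2 207.4] 4556.0 [ 453.5 -233.4   19. ]
```

View pics/w9.png

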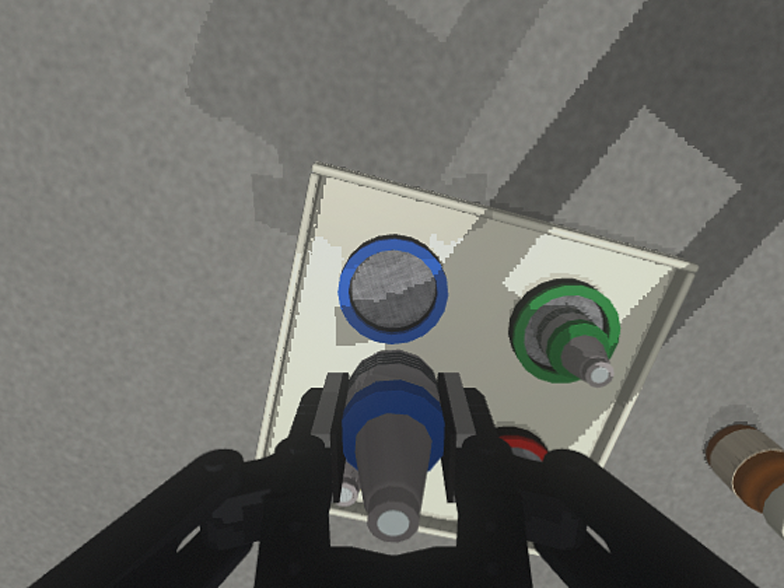

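Blue is upright and lined up with its cup (393,288); green stands in its cup (565,330).

In the tool's units: 113 mm / 600 = 0.1883, 111.5 mm / 600 = 0.1858.

servo_tool(deltas=[[[0, -0.0017, 0.0167, 0, 0, 0], [0, -0.0017, 0.05, 0, 0, 0], [0, -0.0017, 0.0867, 0, 0, 0], [0, -0.0017, 0.12, 0, 0, 0], [0, -0.0017, 0.1467, 0, 0, 0], [0, -0.0017, 0.1633, 0, 0, 0], [0, -0.0017, 0.1733, 0, 0, 0], [0, -0.0017, 0.18, 0, 0, 0], [0, -0.0017, 0.1833, 0, 0, 0], [0, -0.0017, 0.1858, 0, 0, 0], [0, -0.0017, 0.1883, 0, 0, 0], [0, -0.0017, 0.1883, 0, 0, 0]]])

```text
time: 36.42
ee_pos: [0.4532, -0.2341, 0.0436]
ee_rot: [-0.002, 3.141, -0.001]
ft_force: [-0.4, -0.1, 0.4]
gripper_width: 0.0295
grip_force: 59.9
```

In the tool's units: -150 mm / 600 = -0.25, -135 mm / 600 = -0.225.

servo_tool(deltas=[[[0, 0, 0.0005, 0, 0, 0], [0, 0, 0.0005, 0, 0, 0], [0, 0, 0.0005, 0, 0, 0], [0, 0, 0.0005, 0, 0, 0], [0, 0, -0.0083, 0, 0, 0], [0, 0, -0.0333, 0, 0, 0], [0, 0, -0.075, 0, 0, 0], [0, 0, -0.125, 0, 0, 0], [0, 0, -0.175, 0, 0, 0], [0, 0, -0.225, 0, 0, 0], [0, 0, -0.25, 0, 0, 0], [0, 0, -0.25, 0, 0, 0]]], gripper=60)

```text
time: 37.92
ee_pos: [0.4537, -0.2344, 0.1949]
ee_rot: [-0.002, 3.139, -0.003]
ft_force: [0.1, 0.9, -0.9]
gripper_width: 0.06
grip_force: 0.0
```

In the tool's units: 65 mm / 600 = 0.1083, 40 mm / 600 = 0.0667.

servo_tool(deltas=[[[0.025, 0, -0.0167, 0, 0, 0], [0.0667, 0, -0.0333, 0, 0, 0], [0.1083, 0, -0.05, 0, 0, 0], [0.1083, 0, -0.05, 0, 0, 0], [0.1083, 0, -0.05, 0, 0, 0]]])

```text
time: 38.55
ee_pos: [0.3879, -0.2338, 0.2222]
ee_rot: [0.001, -3.141, -0.001]
ft_force: [1.0, -0.4, -0.2]
gripper_width: 0.0597
grip_force: 0.0
```

```bash
python3 - <<'E'
from det import *
g=grab_frame("top")["frame"][170:320,260:440,::-1]; s=grab_frame("scene")["frame"][130:300,120:320,::-1]
f=lambda i:cv2.resize(i,(400,340),interpolation=cv2.INTER_CUBIC)
cv2.imwrite("pics/f.png",np.hstack([f(g),f(s)])); print(sense()["ee_pos"])
E
```

```text
[ 0.38811469 -0.23374619  0.22233989]
```

View pics/f.png

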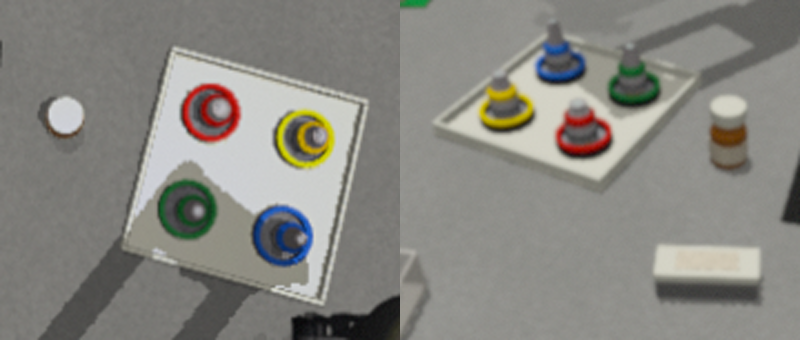

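All four stand upright in their own cups, and the jar and box have not moved.

```bash
python3 -c "
from workcell import *
print(close_job())"
```

```text
the job is handed in; nothing more can be done
None
```

All four objectives stand upright in the cups of their own colours, the jar and slide box look unmoved in the last pictures, and the job was handed in after about 39 s; no verdict was returned.

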